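# Wedge the rocking turntable

## Task

The plating turntable rocks on the bench because the foot under its near left corner is too short. Press down on that corner to feel it rock, then push the metal wedge along the bench, thin end first, under that foot until it just fills the gap, and press the corner again to prove that it is firm. Leave the turntable level and where it stands with the wedge in place, lift nothing, and do not disturb the other things on the bench.

Things in the scene. Friction and masses are not known exactly. Their poses are not given: they have to be found in the camera images.
- turntable: White box, about 3 kg, loose on the bench: 200 (x) x 220 (y) mm, underside 28 and flat top 66 mm above the bench; round metal platter in the middle (diameter 120, top at 78 mm). Origin on the bench under its centre, z up; its front (-x, black knob) faces the robot, +y is to the left. Ball-ended feet at x = +-85, y = +-95 mm; the near left one (-85, +95) is short, on the other three it stands level
- short_foot (a point): centre of the grey ball end (radius 12 mm) of the short foot, moving with the turntable. The ball's lowest point, 12 mm below this, is 5 to 11 mm above the bench at rest (different each time)
- corner (a point): point on the flat top, 66 mm above the bench, straight above the short foot: the place to press. 2 to 6 N here tips the turntable until the short foot meets the bench; released, it tips back level. Test with 7 to 12 N: once wedged, the top stays at 66 mm under it
- wedge: Plain aluminium wedge, 0.25 kg, on the bench to the left of the turntable: 110 long (x), 64 wide (y), 24 mm high at the heel (x = -55), sloping evenly to 2 mm at the thin end (x = +55). Origin at the centre of its underside; the thin end points roughly at the short foot. It slides with 1 to 3 N; once it meets the foot, pushing on takes several N more and lifts the corner
- wedge_face (a point): middle of the wedge's sloping face (13 mm above its underside); x runs down the slope to the thin end, z is the outward normal of the face. The wedge fills the gap when short_foot is 12 mm from the face, measured along this z
- dish: bystander: one closed culture dish, diameter 90, 15 mm high, in front of the turntable; origin under its centre
- dish_stack: bystander: stack of four culture dishes, diameter 90, 60 mm high; origin under its centre
- bottle: bystander: small amber bottle, diameter 48, 85 mm high; origin under its centre
- spacer: bystander: rectangular aluminium block 70 (x) x 45 (y) x 22 mm high, of even height (not the wedge); origin under its centre
- beaker: bystander: small white cup, diameter 60, 75 mm high; origin under its centre
- marker: bystander: black marker pen lying flat, 120 (x) x 13 x 13 mm; origin under its middle
Not all that is in view belongs to the job. Leave any blue or red look-alike of the wedge alone.

How it is judged:
By the outcome, as a careful person would: the job done as asked, in the order asked, and still so for the second after the job is handed in, with the robot touching nothing.
It also fails if it takes over 61 s, if anything falls off the work surface, if the arm or the gripper's body presses on something with over 40 N, if the wrist force passes 120 N, or if a joint passes its speed limit or range.

## Robot

A 6-joint arm with a two-finger parallel gripper is mounted at the origin on the work surface. World frame = base frame: x ahead of the robot, y to its left, z up, the work surface at z = 0. Lengths are in mm, angles in rad, forces in N, time in s.
With the tool pointing down it reaches from about 325 to 850 mm from the base axis. Payload 15.5 kg.
Tool frame: the origin (TCP) lies midway between the tips of the shut fingers; the grasp point (between the pads) lies 19 mm behind it; y points along the fingers, x is the direction in which the jaws open and shut, and the axes are right-handed (so a half turn about y gives the same grasp; the last joint's range is limited). The gripper opens to 91 mm and grips with 3 to 60 N. Pads are 32 mm wide; open, the fingers measure 118 mm over their backs; the gripper's body (76 mm by 178 mm) begins 60 mm behind the grasp point.
Start: joints at [1.248, 0.494, 1.345, -0, 1.302, -0.096], TCP at [141.142, 608.856, 213.915] pointing down, gripper open.
Joint ranges: [-2.91, 2.91], [-0.82, 2.16], [0.22, 2.67], [-1.22, 4.37], [0.12, 2.79], [-3.08, 3.08]. Speed limits (rad/s): [1.89, 1.89, 2.57, 3.01, 3.01, 3.01].

## Interface

Orientations are given as a rotation vector (axis times angle).
In Python, from workcell import bot gives the robot as it stands.
- The arm moves only by the tool drive_tool, never from a script. Its argument "commands" is a list of rows, each an object of numbers: "dx", "dy", "dz": the shift along the world's x, y, z in cm; "spin": the turn about the world's z in rad. A call has 1 to 20 rows; each row shifts and turns the pose as measured when the row begins; what a row does not reach is not made up. A row lasts 1/10 s, in which the tool goes at most 50 mm and 8.59 degrees, less where a joint would pass 70% of its speed; a pose out of reach is approached as far as the arm can. A call with a gripper value outside its range is refused whole. "jaw" is the opening, from -1 (shut) to 1 (fully open), set as the call begins (left out, the last holds). The fingers move at their own pace and stop on an object; the grip force is fixed at half the most. Time passes only in rows, so rows that do not move let the fingers close. It gives the time, the measured TCP pose, the force and the opening at its end, in the units of the state.
- bot.state(): the state, without advancing time (a new reading comes with each control period).
- bot.snapshot(name): name is "scene" or "top"; returns a dict with "pixels" (384x512x3 uint8, blue, green, red), "range_z" (384x512 float32, mm along the optical axis (not along the pixel's ray), 0 where there is no reading), "fx", "fy", "cx", "cy" (pixels), "D" ([k1, k2, p1, p2, k3] as OpenCV has them; the pictures are not rectified), "rvec" (rotation vector, rad) and "tvec" (3), from world to camera coordinates, as OpenCV has them. Camera axes: x right, y down, z forward; pixel columns grow to the right and rows downward; lengths in mm; the calibration is good to about 2 mm. A picture is of the moment at which its call begins.
- bot.finish_job(): hands the job in, once; it reports no verdict.
The state is a dict: "time": time; "qpos": joint angles; "dq": joint speeds; "tau": joint torques, N m; "tool_pos": TCP position; "tool_rot": TCP orientation; "contact_force": force on the tool from outside, world axes, zero at the start; "wrist_torque": the same for the moment, N m; "grip_width": opening from 0.0 (shut) to 1.0 (fully open).
Only numpy, scipy, OpenCV 4.12 (cv2) and the standard library are available. Lean on these libraries where they do the work, as an engineer would, in place of code of your own. Each camera call takes 0.05 s, during which the arm holds its last target.

## Working session

There is one attempt and no reset: what is moved stays moved. The work goes in short steps, Python scripts to look and compute and a tool call to move; the robot and the scene stay as the last step left them, time stands still between calls to the robot, and variables do not carry over. Pictures are saved under pics/ and viewed, and the job is handed in when it is done.

Besides the shell and the picture viewer there is one more tool, called after "Emit:" as name([rows], argument=value, ...), one row to a line, values as JSON. drive_tool: Moves the arm, as the interface text tells. Its arguments: {"type":"object","properties":{"commands":{"type":"array","items":{"type":"object","properties":{"dx":{"type":"number"},"dy":{"type":"number"},"dz":{"type":"number"},"spin":{"type":"number"}}}},"jaw":{"type":"number"}},"required":["commands"]}

```bash
mkdir -p pics; ls; cat > h.py <<'E'
import cv2,numpy as np,pickle
from workcell import bot
def snap(n,tag):
    s=bot.snapshot(n); pickle.dump(s,open(f'{tag}.pkl','wb')); cv2.imwrite(f'pics/{tag}.png',s['pixels']); return s
def K(s): return np.array([[s['fx'],0,s['cx']],[0,s['fy'],s['cy']],[0,0,1.]])
def ray(s,u,v):
    p=cv2.undistortPoints(np.array([[[u,v]]],float),K(s),np.array(s['D'],float))[0,0]
    R=cv2.Rodrigues(np.array(s['rvec'],float))[0]; t=np.array(s['tvec'],float).ravel()
    return -R.T@t, R.T@np.array([p[0],p[1],1.])
def at_z(s,u,v,z):
    c,d=ray(s,u,v); return c+d*(z-c[2])/d[2]
def at_d(s,u,v):
    c,d=ray(s,u,v); return c+d*s['range_z'][int(round(v)),int(round(u))]
def proj(s,P):
    return cv2.projectPoints(np.array(P,float).reshape(-1,1,3),np.array(s['rvec'],float),np.array(s['tvec'],float),K(s),np.array(s['D'],float))[0][:,0]
def cloud(s):
    h,w=s['range_z'].shape; uu,vv=np.meshgrid(np.arange(w),np.arange(h))
    p=cv2.undistortPoints(np.stack([uu,vv],-1).reshape(-1,1,2).astype(float),K(s),np.array(s['D'],float))[:,0]
    R=cv2.Rodrigues(np.array(s['rvec'],float))[0]; t=np.array(s['tvec'],float).ravel()
    X=(np.c_[p,np.ones(len(p))]*s['range_z'].reshape(-1,1)-t)@R
    X[s['range_z'].ravel()==0]=np.nan
    return X.reshape(h,w,3)
def crop(s,u0,v0,u1,v1,k,name):
    cv2.imwrite(f'pics/{name}.png',cv2.resize(s['pixels'][v0:v1,u0:u1],None,fx=k,fy=k,interpolation=cv2.INTER_CUBIC))
E
python3 - <<'E'
from h import *
a=snap('scene','scene0');b=snap('top','top0')
print(bot.state())
for s in(a,b): print(ray(s,256,192))
E
```

```text
pics
{'time': 0.1, 'qpos': array([ 1.24750442e+00,  4.94122196e-01,  1.34606022e+00,  1.86376608e-05,
        1.30250422e+00, -9.54696750e-02]), 'dq': array([ 0.00021909, -0.00222706, -0.001856  , -0.00040882,  0.00088579,
       -0.00037119]), 'tau': array([ 1.79122002e-03, -8.80241704e+01, -3.82542765e+01,  7.08950520e-02,
        4.83329664e-02,  7.40109755e-06]), 'tool_pos': array([141.0243468 , 608.53378361, 213.40021004]), 'tool_rot': array([-1.30898577, -1.03905559,  1.04060535]), 'contact_force': array([ 0.59860569, -0.73414944, -0.16832372]), 'wrist_torque': array([ 0.00039646, -0.02576509, -0.01322693]), 'grip_width': 0.9991945889844072}
(array([ 957.16176391, -455.74668864,  700.59518508]), array([-0.45854946,  0.54502698, -0.70193611]))
(array([ 405.78763905,   40.97069339, 1575.0112129 ]), array([ 0.06140624, -0.01823817, -0.99800215]))
```

View pics/scene0.png

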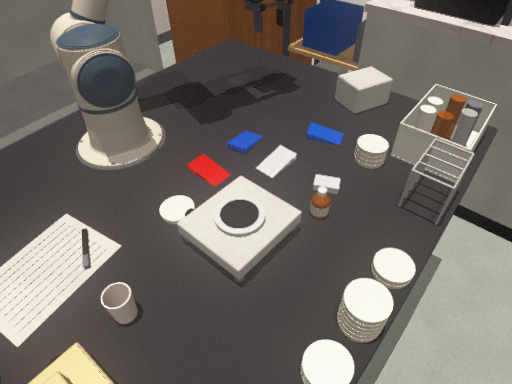

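View pics/top0.png

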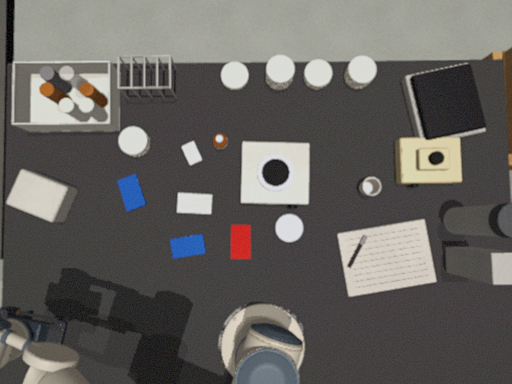

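The top view shows the turntable at (275,172) with its knob at (292,206), so its near left corner is at about (243,203). Wedge candidates:
- silver slab (195,203)
- spacer (192,152)
- red (241,242)
- blue (187,246)
- blue (131,192)

By the description, the silver slab at (195,203) is the wedge. I'll check it in a close crop.

```bash
python3 - <<'E'
from h import *
a=pickle.load(open('scene0.pkl','rb'));b=pickle.load(open('top0.pkl','rb'))
crop(b,165,130,320,250,5,'c_top'); crop(a,160,130,350,275,4,'c_scene')
C=cloud(b)
np.set_printoptions(precision=1,suppress=True,linewidth=200)
print(C[203,176:260:4]) 
print(C[150,178:206:4,2],C[242,230:254:4,2],C[246,170:206:4,2])
E
```

```text
[[469.7 280.8   1.6]
 [468.8 265.   19.1]
 [468.5 251.5  21.4]
 [468.6 239.1  14.5]
 [468.3 225.7  16.4]
 [468.2 212.8  13.4]
 [468.1 199.8  10.5]
 [468.  186.7   8.2]
 [468.  173.9   1.8]
 [468.  160.8  -2.1]
 [  nan   nan   nan]
 [467.6 134.   -2.8]
 [467.3 120.5  -1.8]
 [466.9 106.8   3.5]
 [466.8  93.4   2.1]
 [466.8  80.1  -2.9]
 [466.4  66.6   1.8]
 [464.3  52.8  49. ]
 [463.7  39.8  59.8]
 [463.3  26.9  64.7]
 [463.   14.   67.9]]
[ 1.4 -0.6 23.8 21.3 24.9  1.5  0.3] [ 3.5 13.1 15.6  7.7 17.3 -3.2] [ 2.7  3.3  5.3  3.6 20.3 19.1 16.5 19.9 21.4]
```

View pics/c_top.png

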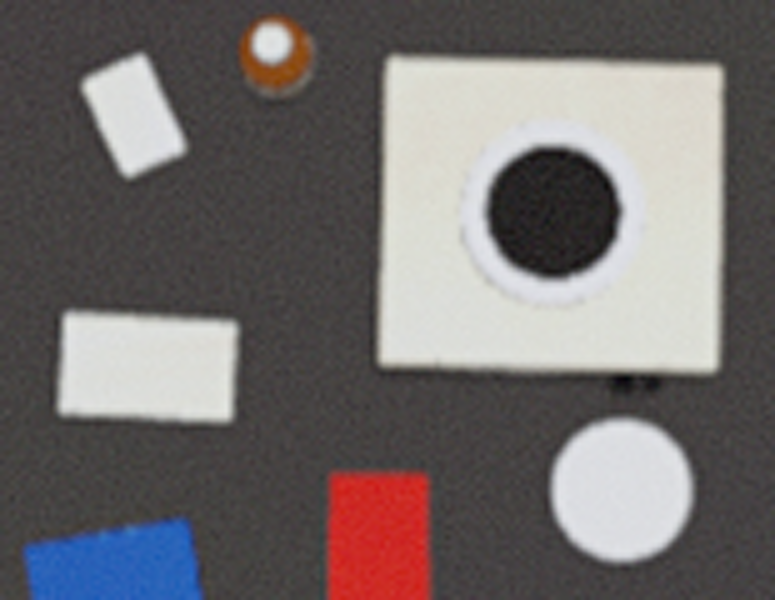

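View pics/c_scene.png

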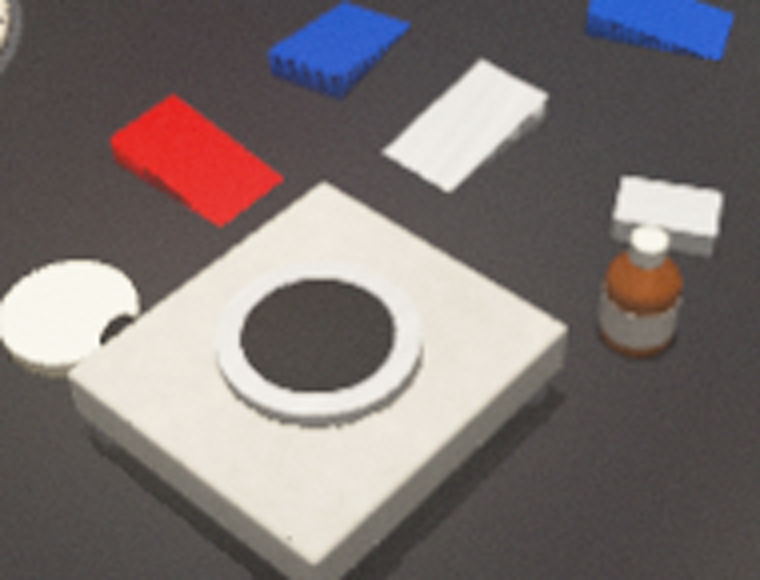

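The crop shows the silver slab sloping from z≈21 mm at the left to z≈2 mm at the right, so it is the wedge with its thin end towards the turntable. Crop corners are heel (62,312) and (58,415), thin end (238,321) and (233,423). Next I'll fit both poses.

```bash
cat >> h.py <<'E'
from scipy.optimize import least_squares
def fit(s,uv,M,x0):
    M=np.array(M,float)
    def W(x): c,n=np.cos(x[2]),np.sin(x[2]); return np.c_[x[0]+c*M[:,0]-n*M[:,1],x[1]+n*M[:,0]+c*M[:,1],M[:,2]]
    r=least_squares(lambda x:(proj(s,W(x))-uv).ravel(),x0,x_scale=[10,10,.1],loss='soft_l1')
    return r.x,(proj(s,W(r.x))-uv)
WM=[[-55,-32,24],[-55,32,24],[55,-32,2],[55,32,2]]
TM=[[-100,-110,66],[-100,110,66],[100,110,66],[100,-110,66]]
def c2(u0,v0,k,L): return (np.array(L,float)+.5)/k-.5+[u0,v0]
E
python3 - <<'E'
from h import *
np.set_printoptions(precision=2,suppress=True,linewidth=200)
a=pickle.load(open('scene0.pkl','rb'));b=pickle.load(open('top0.pkl','rb'))
# wedge x axis -> -y world ; its -y side -> world -x?? x=-Y, y=+X => -y side = lower in image
print('wedge top',fit(b,c2(165,130,5,[(58,415),(62,312),(233,423),(238,321)]),WM,[468,220,-1.57]))
print('tt top',fit(b,c2(165,130,5,[(720,372),(378,365),(386,56),(723,65)]),TM,[520,-50,0]))
# scene: heel corners far right
print('wedge sc',fit(a,c2(160,130,4,[(482,59),(548,97),(383,152),(448,191)]),WM,[468,220,-1.57]))
print('tt sc',fit(a,c2(160,130,4,[(70,380),(323,182),(567,327),(316,566)]),TM,[520,-50,0]))
E
```

```text
wedge top (array([467.81, 218.51,  -1.63]), array([[ 0.51, -0.54],
       [ 0.71,  0.7 ],
       [-0.56, -0.74],
       [-0.69,  0.6 ]]))
tt top (array([561.51, -49.2 ,  -0.04]), array([[-0.17, -0.06],
       [ 0.13, -0.16],
       [-0.02,  0.21],
       [ 0.05,  0.03]]))
wedge sc (array([470.49, 217.35,  -1.65]), array([[ 0.07,  0.35],
       [-0.09, -0.24],
       [ 0.02, -0.15],
       [ 0.01,  0.08]]))
tt sc (array([566.01, -51.74,  -0.03]), array([[-1.87, -1.03],
       [-0.27, -0.47],
       [ 1.15, -0.15],
       [ 0.33,  1.07]]))
```

```bash
python3 - <<'E'
from h import *
R=cv2.Rodrigues(bot.state()['tool_rot'])[0];print(R.round(3), np.arctan2(R[1,0],R[0,0]))
E
```

```text
[[ 0.226 -0.    -0.974]
 [ 0.974 -0.001  0.226]
 [-0.001 -1.     0.   ]] 1.34296920841313
```

Emit:
drive_tool([
  {"dx":2.4,"dy":-4},
  {"dx":2.4,"dy":-4},
  {"dx":2.4,"dy":-4},
  {"dx":2.4,"dy":-4},
  {"dx":2.4,"dy":-4},
  {"dx":2.4,"dy":-4},
  {"dx":2.4,"dy":-4},
  {"dx":2.4,"dy":-4},
  {"dx":2.4,"dy":-4},
  {"dx":2.4,"dy":-4},
], jaw=-1)

```text
validation failed for argument at $.co...
```

Emit:
drive_tool([
  {"dx":2.4,"dy":-4,"dz":0,"spin":-0.14},
  {"dx":2.4,"dy":-4,"dz":0,"spin":-0.14},
  {"dx":2.4,"dy":-4,"dz":0,"spin":-0.14},
  {"dx":2.4,"dy":-4,"dz":0,"spin":-0.14},
  {"dx":2.4,"dy":-4,"dz":0,"spin":-0.14},
  {"dx":2.4,"dy":-4,"dz":0,"spin":-0.14},
  {"dx":2.4,"dy":-4,"dz":0,"spin":-0.14},
  {"dx":2.4,"dy":-4,"dz":0,"spin":-0.14},
  {"dx":2.4,"dy":-4,"dz":0,"spin":-0.14},
  {"dx":2.4,"dy":-4,"dz":0,"spin":-0.14},
], jaw=-1)

```text
time: 1.1
tool_pos: [382.9, 196.3, 211.1]
tool_rot: [-1.569, 0.081, -0.079]
contact_force: [0.5, 0.6, 0.2]
grip_width: 0.155
```

Emit:
drive_tool([
  {"dx":2.4,"dy":-3.6,"dz":-2},
  {"dx":2.4,"dy":-3.6,"dz":-2},
  {"dx":2.4,"dy":-3.6,"dz":-2},
  {"dx":2.4,"dy":-3.6,"dz":-2},
  {"dx":0,"dy":0,"dz":-2},
  {"dx":0,"dy":0,"dz":0},
], jaw=-1)

```text
validation failed for argument at $.co...
```

Emit:
drive_tool([
  {"dx":2.4,"dy":-3.6,"dz":-2,"spin":0},
  {"dx":2.4,"dy":-3.6,"dz":-2,"spin":0},
  {"dx":2.4,"dy":-3.6,"dz":-2,"spin":0},
  {"dx":2.4,"dy":-3.6,"dz":-2,"spin":0},
  {"dx":0,"dy":0,"dz":-2,"spin":0},
  {"dx":0,"dy":0,"dz":0,"spin":0},
], jaw=-1)

```text
time: 1.7
tool_pos: [485.1, 40.2, 107.9]
tool_rot: [-1.568, 0.089, -0.092]
contact_force: [-0.9, 0.2, 0.1]
grip_width: 0.0
```

Emit:
drive_tool([
  {"dx":-0.4,"dy":0.8,"dz":-1.5,"spin":0},
  {"dx":0,"dy":0,"dz":-1.5,"spin":0},
  {"dx":0,"dy":0,"dz":-0.5,"spin":0},
  {"dx":0,"dy":0,"dz":0,"spin":0},
], jaw=-1)

```text
time: 2.1
tool_pos: [481.0, 49.7, 74.3]
tool_rot: [-1.568, 0.087, -0.092]
contact_force: [-0.2, -0.6, 1.1]
grip_width: 0.0
```

```bash
python3 - <<'E'
from h import *
a=snap('scene','scene1');b=snap('top','top1');crop(a,160,100,350,245,4,'c_scene1');print(bot.state()['tool_pos'],bot.state()['contact_force'])
E
```

```text
[481.51599652  49.58735404  74.81945939] [ 0.74833846 -0.79713731  0.04701698]
```

View pics/c_scene1.png

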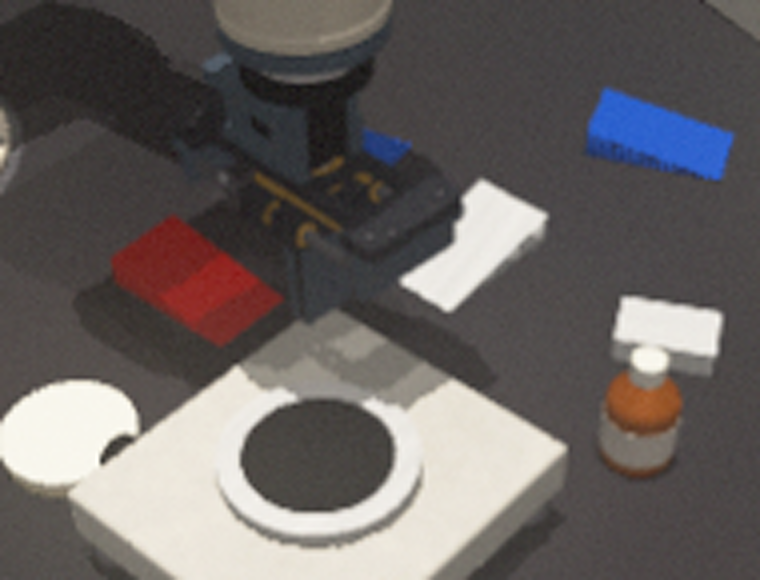

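The fingers, at crop pixel (315,310), hover over the near left corner. Pressing now.

Emit:
drive_tool([
  {"dx":0,"dy":-0.1,"dz":-0.3,"spin":0},
  {"dx":0,"dy":0,"dz":-0.2,"spin":0},
  {"dx":0,"dy":0,"dz":-0.1,"spin":0},
  {"dx":0,"dy":0,"dz":-0.1,"spin":0},
], jaw=-1)

```text
time: 2.6
tool_pos: [482.6, 48.7, 69.3]
tool_rot: [-1.567, 0.084, -0.095]
contact_force: [0.1, -0.6, -0.4]
grip_width: 0.003
```

Emit:
drive_tool([
  {"dx":0,"dy":0,"dz":-0.1,"spin":0},
], jaw=-1)

```text
time: 2.7
tool_pos: [482.7, 48.6, 68.3]
tool_rot: [-1.567, 0.084, -0.095]
contact_force: [-0.1, -0.6, -1.1]
grip_width: 0.005
```

Emit:
drive_tool([
  {"dx":0,"dy":0,"dz":-0.1,"spin":0},
], jaw=-1)

```text
time: 2.8
tool_pos: [482.6, 48.6, 67.2]
tool_rot: [-1.567, 0.084, -0.095]
contact_force: [0.1, 0.4, -0.5]
grip_width: 0.004
```

Emit:
drive_tool([
  {"dx":0,"dy":0,"dz":-0.1,"spin":0},
], jaw=-1)

```text
time: 2.9
tool_pos: [482.6, 48.6, 66.1]
tool_rot: [-1.567, 0.084, -0.095]
contact_force: [-0.1, -0.2, -0.3]
grip_width: 0.003
```

Emit:
drive_tool([
  {"dx":0,"dy":0,"dz":-0.1,"spin":0},
], jaw=-1)

```text
time: 3.0
tool_pos: [482.6, 48.6, 65.0]
tool_rot: [-1.567, 0.084, -0.095]
contact_force: [-1.6, 3.2, 3.0]
grip_width: 0.005
```

Emit:
drive_tool([
  {"dx":0,"dy":0,"dz":-0.1,"spin":0},
], jaw=-1)

```text
time: 3.1
tool_pos: [482.4, 48.7, 63.9]
tool_rot: [-1.567, 0.084, -0.095]
contact_force: [-1.7, 2.3, 3.1]
grip_width: 0.009
```

Emit:
drive_tool([
  {"dx":0,"dy":0,"dz":-0.1,"spin":0},
], jaw=-1)

```text
time: 3.2
tool_pos: [482.2, 48.8, 62.9]
tool_rot: [-1.567, 0.084, -0.095]
contact_force: [-0.6, 1.8, 2.4]
grip_width: 0.007
```

Emit:
drive_tool([
  {"dx":0,"dy":0,"dz":-0.1,"spin":0},
], jaw=-1)

```text
time: 3.3
tool_pos: [482.1, 48.9, 61.8]
tool_rot: [-1.567, 0.085, -0.095]
contact_force: [-1.2, 1.7, 3.5]
grip_width: 0.003
```

Emit:
drive_tool([
  {"dx":0,"dy":0,"dz":-0.1,"spin":0},
], jaw=-1)

```text
time: 3.4
tool_pos: [482.0, 48.9, 60.7]
tool_rot: [-1.567, 0.085, -0.095]
contact_force: [-2.2, 2.4, 2.6]
grip_width: 0.0
```

Emit:
drive_tool([
  {"dx":0,"dy":0,"dz":-0.1,"spin":0},
], jaw=-1)

```text
time: 3.5
tool_pos: [481.9, 49.0, 59.6]
tool_rot: [-1.567, 0.085, -0.095]
contact_force: [-1.6, 1.6, 3.3]
grip_width: 0.006
```

Emit:
drive_tool([
  {"dx":0,"dy":0,"dz":-0.1,"spin":0},
], jaw=-1)

```text
time: 3.6
tool_pos: [481.9, 49.0, 58.5]
tool_rot: [-1.567, 0.085, -0.095]
contact_force: [-1.1, 2.2, 3.1]
grip_width: 0.003
```

Emit:
drive_tool([
  {"dx":0,"dy":0,"dz":-0.05,"spin":0},
], jaw=-1)

```text
time: 3.7
tool_pos: [481.8, 49.0, 57.9]
tool_rot: [-1.567, 0.085, -0.094]
contact_force: [-2.1, 2.1, 1.9]
grip_width: 0.004
```

Emit:
drive_tool([
  {"dx":0,"dy":0,"dz":-0.1,"spin":0},
], jaw=-1)

```text
time: 3.8
tool_pos: [481.8, 49.0, 56.8]
tool_rot: [-1.567, 0.085, -0.094]
contact_force: [-1.3, 1.8, 2.8]
grip_width: 0.008
```

Emit:
drive_tool([
  {"dx":0,"dy":0,"dz":-0.05,"spin":0},
], jaw=-1)

```text
time: 3.9
tool_pos: [481.8, 48.9, 56.2]
tool_rot: [-1.567, 0.085, -0.094]
contact_force: [-3.4, 2.8, 4.4]
grip_width: 0.008
```

Emit:
drive_tool([
  {"dx":0,"dy":0,"dz":-0.05,"spin":0},
], jaw=-1)

```text
time: 4.0
tool_pos: [481.8, 49.0, 55.8]
tool_rot: [-1.567, 0.085, -0.094]
contact_force: [-4.4, 3.5, 14.2]
grip_width: 0.002
```

Foot meets the bench at z≈56.1, so the gap is about 9.5 mm. Releasing now.

Emit:
drive_tool([
  {"dx":0,"dy":0,"dz":0.2,"spin":0},
  {"dx":0,"dy":0,"dz":0.3,"spin":0},
  {"dx":0,"dy":0,"dz":0.3,"spin":0},
  {"dx":0,"dy":0,"dz":0.3,"spin":0},
  {"dx":0,"dy":0,"dz":0.5,"spin":0},
  {"dx":0,"dy":0,"dz":1.5,"spin":0},
  {"dx":0,"dy":0,"dz":3,"spin":0},
  {"dx":0,"dy":0,"dz":3,"spin":0},
], jaw=-1)

```text
time: 4.8
tool_pos: [480.1, 48.6, 147.9]
tool_rot: [-1.568, 0.089, -0.09]
contact_force: [0.5, -0.1, -0.6]
grip_width: 0.006
```

Emit:
drive_tool([
  {"dx":-0.2,"dy":4,"dz":0,"spin":0},
  {"dx":-0.2,"dy":4,"dz":0,"spin":0},
  {"dx":-0.2,"dy":4,"dz":0,"spin":0},
  {"dx":-0.2,"dy":4,"dz":0,"spin":0},
  {"dx":-0.2,"dy":4,"dz":0,"spin":0},
  {"dx":0,"dy":4,"dz":0,"spin":0},
  {"dx":0,"dy":0,"dz":0,"spin":0},
], jaw=-0.1)

```text
time: 5.5
tool_pos: [471.3, 297.0, 155.4]
tool_rot: [-1.565, 0.085, -0.102]
contact_force: [1.4, 0.3, 0.1]
grip_width: 0.448
```

```bash
python3 - <<'E'
from h import *
b=snap('top','top2');crop(b,165,130,320,250,5,'c_top2');
R=cv2.Rodrigues(bot.state()['tool_rot'])[0];print(bot.state()['tool_pos'],np.arctan2(R[1,0],R[0,0]),bot.state()['grip_width'])
E
```

```text
[471.11005215 295.05417047 155.26474795] -0.1191344041628735 0.4504352136148587
```

View pics/c_top2.png

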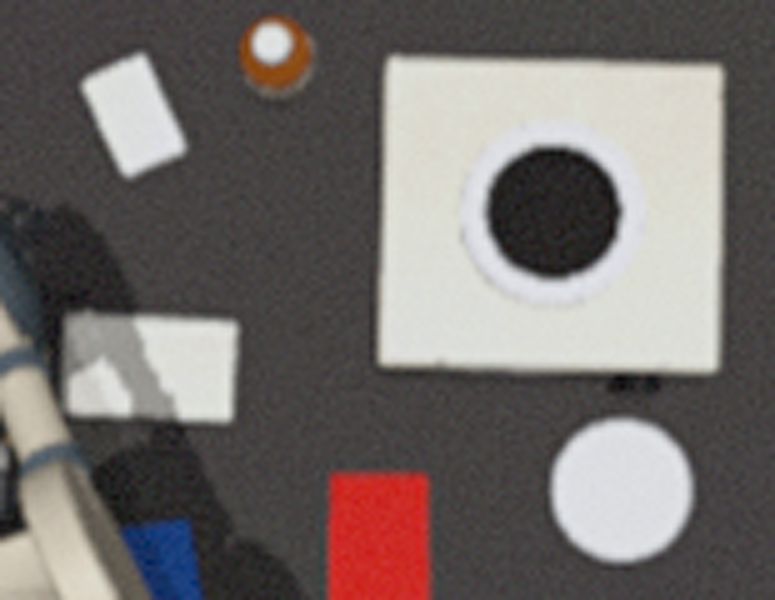

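The turntable is unmoved: its crop corners are still (386,56) and (720,372). The wedge heel is at crop x≈62. I'll descend behind the heel.

Emit:
drive_tool([
  {"dx":0.1,"dy":0.9,"dz":-3,"spin":0.05},
  {"dx":0,"dy":0,"dz":-3,"spin":0},
  {"dx":0,"dy":0,"dz":-3,"spin":0},
  {"dx":0,"dy":0,"dz":-2,"spin":0},
  {"dx":0,"dy":0,"dz":0,"spin":0},
], jaw=-0.1)

```text
time: 6.05
tool_pos: [472.5, 300.6, 43.9]
tool_rot: [-1.567, 0.044, -0.063]
contact_force: [0.5, 0.5, -0.0]
grip_width: 0.451
```

```bash
cat > st.py <<'E'
from h import *
s=bot.state();R=cv2.Rodrigues(s['tool_rot'])[0];print(s['tool_pos'].round(1),'ang',np.arctan2(R[1,0],R[0,0]).round(3),s['contact_force'].round(1),s['grip_width'].round(3))
E
python3 st.py
```

```text
Traceback (most recent call last):
  File "st.py", line 2, in <module>
    s=bot.state();R=cv2.Rodrigues(s['tool_rot'])[0];print(s['tool_pos'].round(1),'ang',np.arctan2(R[1,0],R[0,0]).round(3),s['contact_force'].round(1),s['grip_width'].round(3))
                                                                                                                                                      ^^^^^^^^^^^^^^^^^^^^^
AttributeError: 'float' object has no attribute 'round'
```

Emit:
drive_tool([
  {"dx":0,"dy":0.3,"dz":-1.5,"spin":0},
  {"dx":0,"dy":0,"dz":-1.2,"spin":0},
  {"dx":0,"dy":0,"dz":-0.6,"spin":0},
  {"dx":0,"dy":0,"dz":-0.2,"spin":0},
  {"dx":0,"dy":0,"dz":0,"spin":0},
], jaw=-0.1)

```text
time: 6.55
tool_pos: [474.3, 301.5, 11.2]
tool_rot: [-1.567, 0.044, -0.066]
contact_force: [0.2, -0.1, 0.3]
grip_width: 0.455
```

```bash
sed -i "s/,s\['grip_width'\].round(3)//" st.py
python3 st.py
```

```text
[474.3 301.5  11.2] ang -0.071 [ 0.2 -0.1  0.3]
```

Emit:
drive_tool([
  {"dx":0,"dy":-0.4,"dz":-0.15,"spin":0},
  {"dx":0,"dy":-0.3,"dz":0,"spin":0},
  {"dx":0,"dy":-0.3,"dz":0,"spin":0},
  {"dx":0,"dy":-0.3,"dz":0,"spin":0},
], jaw=-0.1)

```text
time: 6.95
tool_pos: [475.1, 288.0, 11.1]
tool_rot: [-1.565, 0.042, -0.068]
contact_force: [-0.7, 1.0, -1.3]
grip_width: 0.448
```

Emit:
drive_tool([
  {"dx":0,"dy":-0.4,"dz":0,"spin":0.01},
  {"dx":0,"dy":-0.4,"dz":0,"spin":0.01},
  {"dx":0,"dy":-0.4,"dz":0,"spin":0.01},
], jaw=-0.1)

```text
time: 7.25
tool_pos: [475.1, 275.1, 11.3]
tool_rot: [-1.565, 0.017, -0.043]
contact_force: [-0.7, 0.5, -1.5]
grip_width: 0.454
```

Emit:
drive_tool([
  {"dx":0,"dy":-0.5,"dz":-0.03,"spin":0.01},
  {"dx":0,"dy":-0.5,"dz":-0.03,"spin":0.01},
  {"dx":0,"dy":-0.5,"dz":-0.03,"spin":0.01},
  {"dx":0,"dy":-0.5,"dz":-0.03,"spin":0.01},
  {"dx":0,"dy":-0.5,"dz":-0.03,"spin":0.01},
  {"dx":0,"dy":-0.5,"dz":-0.03,"spin":0.01},
  {"dx":0,"dy":-0.5,"dz":-0.03,"spin":0.01},
], jaw=-0.1)

```text
time: 7.95
tool_pos: [475.6, 237.3, 9.5]
tool_rot: [-1.564, -0.044, 0.017]
contact_force: [-0.9, 2.3, 2.0]
grip_width: 0.451
```

```bash
python3 - <<'E'
from h import *
a=snap('scene','scene3');b=snap('top','top3');crop(a,160,100,350,245,4,'c_scene3');crop(b,165,130,320,250,5,'c_top3')
E
python3 st.py
```

```text
[475.4 237.    9.4] ang 0.038 [-0.  -0.4 -0. ]
```

View pics/c_scene3.png

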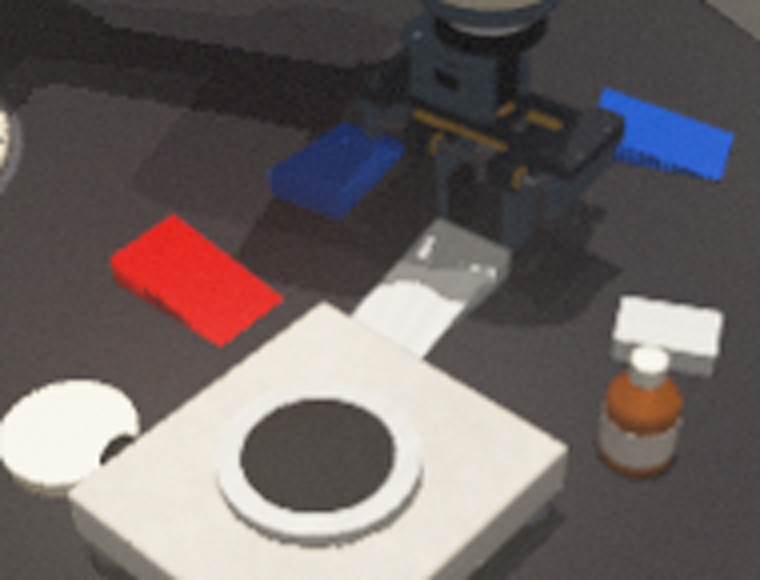

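View pics/c_top3.png

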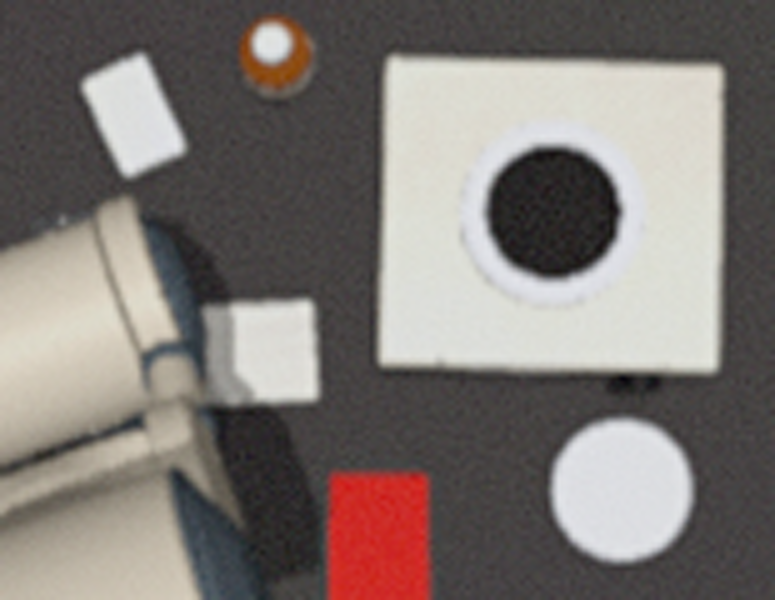

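The thin end corners show at crop (316,298) and (320,401), with the wedge now turned slightly towards the foot and the turntable and others unmoved.

```bash
python3 - <<'E'
from h import *
b=pickle.load(open('top3.pkl','rb'))
for p in [(316,298),(320,401)]: print(at_z(b,*c2(165,130,5,p),2))
P=proj(b,[[481,48,66]]);print((P-[165,130])*5)
E
```

```text
[513.43298884 106.97982374   2.        ]
[444.13408153 105.10221026   2.        ]
[[401.82731496 338.07505887]]
```

Emit:
drive_tool([
  {"dx":0,"dy":-0.6,"dz":0,"spin":0},
  {"dx":0,"dy":-0.6,"dz":0,"spin":0},
  {"dx":0,"dy":-0.6,"dz":0,"spin":0},
  {"dx":0,"dy":-0.6,"dz":0,"spin":0},
  {"dx":0,"dy":-0.6,"dz":0,"spin":0},
  {"dx":0,"dy":-0.6,"dz":0,"spin":0},
  {"dx":0,"dy":-0.6,"dz":0,"spin":0},
  {"dx":0,"dy":-0.6,"dz":0,"spin":0},
  {"dx":0,"dy":-0.6,"dz":0,"spin":0},
  {"dx":0,"dy":-0.6,"dz":0,"spin":0},
], jaw=-0.1)

```text
time: 9.05
tool_pos: [475.4, 172.2, 9.4]
tool_rot: [-1.564, -0.043, 0.016]
contact_force: [-0.2, 1.6, 1.0]
grip_width: 0.447
```

Emit:
drive_tool([
  {"dx":0,"dy":-0.3,"dz":0,"spin":0},
  {"dx":0,"dy":-0.3,"dz":0,"spin":0},
  {"dx":0,"dy":-0.3,"dz":0,"spin":0},
], jaw=-0.1)

```text
time: 9.35
tool_pos: [475.4, 162.0, 9.4]
tool_rot: [-1.564, -0.042, 0.016]
contact_force: [0.6, 2.4, 0.9]
grip_width: 0.449
```

Sliding force is about 2 N. Next I'll step in slowly, watching the force.

Emit:
drive_tool([
  {"dx":0,"dy":-0.3,"dz":0,"spin":0},
  {"dx":0,"dy":-0.2,"dz":0,"spin":0},
  {"dx":0,"dy":-0.2,"dz":0,"spin":0},
], jaw=-0.1)

```text
time: 9.65
tool_pos: [475.4, 154.5, 9.4]
tool_rot: [-1.564, -0.043, 0.016]
contact_force: [0.6, 2.1, 1.2]
grip_width: 0.453
```

Emit:
drive_tool([
  {"dx":0,"dy":-0.2,"dz":0,"spin":0},
], jaw=-0.1)

```text
time: 9.75
tool_pos: [475.4, 152.4, 9.4]
tool_rot: [-1.564, -0.043, 0.016]
contact_force: [-0.5, 2.0, -0.1]
grip_width: 0.448
```

Emit:
drive_tool([
  {"dx":0,"dy":-0.2,"dz":0,"spin":0},
], jaw=-0.1)

```text
time: 9.85
tool_pos: [475.4, 150.2, 9.4]
tool_rot: [-1.564, -0.043, 0.016]
contact_force: [0.1, 2.3, 1.7]
grip_width: 0.453
```

Emit:
drive_tool([
  {"dx":0,"dy":-0.2,"dz":0,"spin":0},
], jaw=-0.1)

```text
time: 9.95
tool_pos: [475.4, 148.1, 9.4]
tool_rot: [-1.564, -0.043, 0.016]
contact_force: [-0.3, 1.9, 0.5]
grip_width: 0.448
```

Emit:
drive_tool([
  {"dx":0,"dy":-0.1,"dz":0,"spin":0},
], jaw=-0.1)

```text
time: 10.05
tool_pos: [475.3, 146.9, 9.4]
tool_rot: [-1.564, -0.043, 0.016]
contact_force: [-0.4, 1.4, -0.2]
grip_width: 0.454
```

Emit:
drive_tool([
  {"dx":0,"dy":-0.1,"dz":0,"spin":0},
], jaw=-0.1)

```text
time: 10.15
tool_pos: [475.4, 145.8, 9.4]
tool_rot: [-1.564, -0.043, 0.016]
contact_force: [0.2, 2.7, 1.9]
grip_width: 0.45
```

Emit:
drive_tool([
  {"dx":0,"dy":-0.1,"dz":0,"spin":0},
], jaw=-0.1)

```text
time: 10.25
tool_pos: [475.4, 144.8, 9.4]
tool_rot: [-1.564, -0.043, 0.016]
contact_force: [0.3, 1.9, 1.3]
grip_width: 0.452
```

Emit:
drive_tool([
  {"dx":0,"dy":-0.1,"dz":0,"spin":0},
], jaw=-0.1)

```text
time: 10.35
tool_pos: [475.3, 143.7, 9.4]
tool_rot: [-1.564, -0.043, 0.016]
contact_force: [-0.5, 1.5, 1.0]
grip_width: 0.45
```

Emit:
drive_tool([
  {"dx":0,"dy":-0.1,"dz":0,"spin":0},
], jaw=-0.1)

```text
time: 10.45
tool_pos: [475.3, 142.6, 9.4]
tool_rot: [-1.564, -0.043, 0.016]
contact_force: [-0.0, 0.6, 1.3]
grip_width: 0.449
```

Emit:
drive_tool([
  {"dx":0,"dy":-0.1,"dz":0,"spin":0},
], jaw=-0.1)

```text
time: 10.55
tool_pos: [475.3, 141.6, 9.4]
tool_rot: [-1.564, -0.043, 0.017]
contact_force: [-0.2, 2.3, 1.3]
grip_width: 0.448
```

Emit:
drive_tool([
  {"dx":0,"dy":-0.1,"dz":0,"spin":0},
], jaw=-0.1)

```text
time: 10.65
tool_pos: [475.3, 140.5, 9.4]
tool_rot: [-1.564, -0.043, 0.016]
contact_force: [0.5, 2.6, 0.6]
grip_width: 0.454
```

Emit:
drive_tool([
  {"dx":0,"dy":-0.1,"dz":0,"spin":0},
], jaw=-0.1)

```text
time: 10.75
tool_pos: [475.3, 139.4, 9.3]
tool_rot: [-1.564, -0.043, 0.017]
contact_force: [0.6, 2.3, 1.3]
grip_width: 0.452
```

Emit:
drive_tool([
  {"dx":0,"dy":-0.05,"dz":0,"spin":0},
], jaw=-0.1)

```text
time: 10.85
tool_pos: [475.3, 138.8, 9.4]
tool_rot: [-1.564, -0.043, 0.017]
contact_force: [-0.7, 1.4, 1.6]
grip_width: 0.455
```

Emit:
drive_tool([
  {"dx":0,"dy":-0.05,"dz":0,"spin":0},
], jaw=-0.1)

```text
time: 10.95
tool_pos: [475.3, 138.2, 9.4]
tool_rot: [-1.564, -0.043, 0.017]
contact_force: [-0.4, 1.0, 0.5]
grip_width: 0.451
```

Emit:
drive_tool([
  {"dx":0,"dy":-0.1,"dz":0,"spin":0},
], jaw=-0.1)

```text
time: 11.05
tool_pos: [475.3, 137.3, 9.4]
tool_rot: [-1.564, -0.043, 0.017]
contact_force: [-0.2, 3.4, 0.9]
grip_width: 0.449
```

Emit:
drive_tool([
  {"dx":0,"dy":-0.05,"dz":0,"spin":0},
], jaw=-0.1)

```text
time: 11.15
tool_pos: [475.3, 136.7, 9.4]
tool_rot: [-1.564, -0.043, 0.016]
contact_force: [-0.2, 3.9, 0.9]
grip_width: 0.447
```

Emit:
drive_tool([
  {"dx":0,"dy":-0.05,"dz":0,"spin":0},
], jaw=-0.1)

```text
time: 11.25
tool_pos: [475.4, 136.3, 9.4]
tool_rot: [-1.564, -0.043, 0.016]
contact_force: [0.4, 5.3, 1.1]
grip_width: 0.451
```

Emit:
drive_tool([
  {"dx":0,"dy":-0.05,"dz":0,"spin":0},
], jaw=-0.1)

```text
time: 11.35
tool_pos: [475.4, 135.9, 9.4]
tool_rot: [-1.564, -0.043, 0.016]
contact_force: [-0.7, 5.3, 0.9]
grip_width: 0.451
```

The push force rose from about 2 N to over 5 N at y≈137, so the wedge has met the foot. I'll back off and look.

Emit:
drive_tool([
  {"dx":0,"dy":0.3,"dz":0,"spin":0},
  {"dx":0,"dy":1,"dz":0,"spin":0},
  {"dx":0,"dy":1.5,"dz":0.3,"spin":0},
  {"dx":0,"dy":0,"dz":3,"spin":0},
  {"dx":0,"dy":0,"dz":4,"spin":0},
  {"dx":0,"dy":4,"dz":4,"spin":0},
  {"dx":0,"dy":4,"dz":3,"spin":0},
  {"dx":0,"dy":4,"dz":0,"spin":0},
], jaw=-0.1)

```text
time: 12.15
tool_pos: [473.1, 282.7, 152.7]
tool_rot: [-1.566, -0.035, 0.016]
contact_force: [0.6, -0.4, -0.6]
grip_width: 0.452
```

```bash
python3 - <<'E'
from h import *
a=snap('scene','scene4');b=snap('top','top4');crop(a,160,100,350,245,4,'c_scene4');crop(b,165,130,320,250,5,'c_top4')
E
python3 st.py
```

```text
[472.  285.  149.9] ang 0.036 [-0.  -0.2 -0.6]
```

View pics/c_scene4.png

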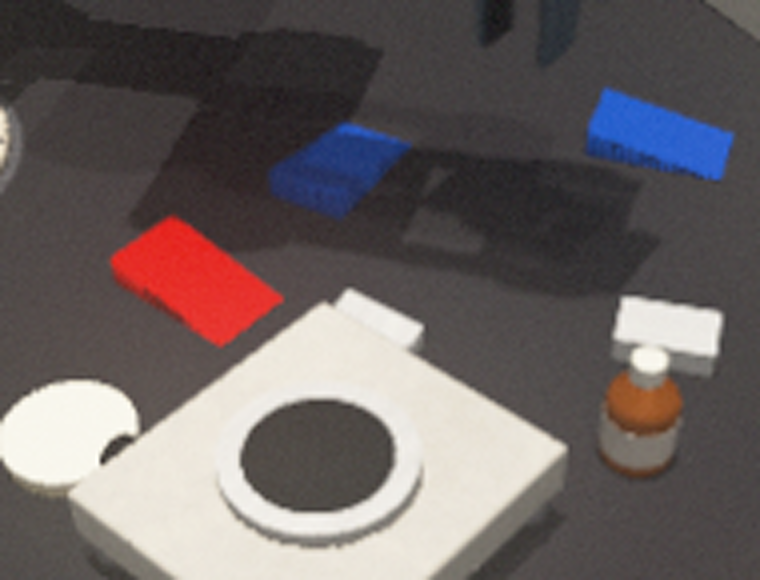

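View pics/c_top4.png

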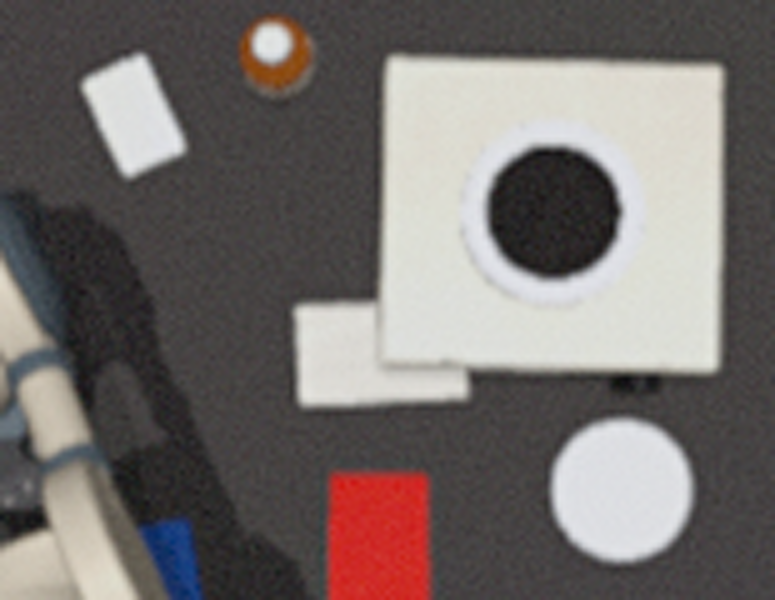

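The wedge sits under the corner: heel at crop (293,305) and (300,407), thin corner at (470,399). The turntable outline is unchanged. Now I'll compute the geometry and go back to press.

```bash
python3 - <<'E'
from h import *
b=pickle.load(open('top4.pkl','rb'));b0=pickle.load(open('top0.pkl','rb'))
M=np.array(WM,float)[[0,1,2]]
x,r=fit(b,c2(165,130,5,[(300,407),(293,305),(470,399)]),M,[480,70,-1.55]);print(x,r)
f=np.array([481,48]);d=f-x[:2];c,s=np.cos(x[2]),np.sin(x[2]);wx=c*d[0]+s*d[1];print('foot in wedge',wx,-s*d[0]+c*d[1],'gap',13.237-.2*wx)
# registration shift of turntable region
g0=cv2.cvtColor(b0['pixels'][135:215,238:315],cv2.COLOR_BGR2GRAY).astype(np.float32);g=cv2.cvtColor(b['pixels'][135:215,238:315],cv2.COLOR_BGR2GRAY).astype(np.float32)
print(cv2.phaseCorrelate(g0[:60,12:],g[:60,12:]))
E
```

```text
[474.91028973  63.2569717   -1.53606477] [[ 0.10164357 -0.35799751]
 [ 0.61644139  0.74873036]
 [-0.82346121 -0.26871391]]
foot in wedge 15.459233126665717 5.556245828399878 gap 10.145153374666856
((-0.004501322006262853, 0.012681305350330518), 0.9836045653731734)
```

Emit:
drive_tool([
  {"dx":0.15,"dy":-4,"dz":0,"spin":-0.02},
  {"dx":0.15,"dy":-4,"dz":0,"spin":-0.02},
  {"dx":0.15,"dy":-4,"dz":0,"spin":-0.02},
  {"dx":0.15,"dy":-4,"dz":0,"spin":-0.02},
  {"dx":0.1,"dy":-4,"dz":0,"spin":-0.02},
  {"dx":0.1,"dy":-3,"dz":0,"spin":-0.02},
  {"dx":0,"dy":0,"dz":-3,"spin":0},
  {"dx":0,"dy":0,"dz":-2,"spin":0},
  {"dx":0,"dy":0,"dz":0,"spin":0},
], jaw=-1)

```text
time: 13.15
tool_pos: [477.2, 50.4, 97.8]
tool_rot: [-1.567, 0.057, -0.073]
contact_force: [-0.6, 0.2, -0.0]
grip_width: 0.007
```

Emit:
drive_tool([
  {"dx":0.4,"dy":-0.1,"dz":-1.5,"spin":0},
  {"dx":0,"dy":0,"dz":-0.8,"spin":0},
  {"dx":0,"dy":0,"dz":-0.2,"spin":0},
  {"dx":0,"dy":0,"dz":0,"spin":0},
], jaw=-1)

```text
time: 13.55
tool_pos: [481.1, 50.5, 73.7]
tool_rot: [-1.568, 0.057, -0.072]
contact_force: [0.1, -0.2, 0.1]
grip_width: 0.008
```

Emit:
drive_tool([
  {"dx":0,"dy":0,"dz":-0.15,"spin":0},
], jaw=-1)

```text
time: 13.65
tool_pos: [481.4, 50.7, 72.8]
tool_rot: [-1.568, 0.056, -0.072]
contact_force: [0.5, 0.1, 0.7]
grip_width: 0.002
```

Emit:
drive_tool([
  {"dx":0,"dy":-0.15,"dz":-0.2,"spin":0},
  {"dx":0,"dy":0,"dz":-0.2,"spin":0},
], jaw=-1)

```text
time: 13.85
tool_pos: [481.7, 49.3, 69.5]
tool_rot: [-1.568, 0.054, -0.073]
contact_force: [-0.0, 0.4, -0.5]
grip_width: 0.003
```

Emit:
drive_tool([
  {"dx":0,"dy":0,"dz":-0.1,"spin":0},
], jaw=-1)

```text
time: 13.95
tool_pos: [481.8, 49.2, 68.6]
tool_rot: [-1.568, 0.054, -0.073]
contact_force: [0.3, 0.3, 0.8]
grip_width: 0.009
```

Emit:
drive_tool([
  {"dx":0,"dy":0,"dz":-0.1,"spin":0},
], jaw=-1)

```text
time: 14.05
tool_pos: [481.8, 49.2, 67.5]
tool_rot: [-1.568, 0.054, -0.073]
contact_force: [0.3, 0.7, 0.1]
grip_width: 0.002
```

Emit:
drive_tool([
  {"dx":0,"dy":0,"dz":-0.05,"spin":0},
], jaw=-1)

```text
time: 14.15
tool_pos: [481.8, 49.2, 67.0]
tool_rot: [-1.568, 0.054, -0.073]
contact_force: [-0.1, -0.1, 1.1]
grip_width: 0.004
```

Emit:
drive_tool([
  {"dx":0,"dy":0,"dz":-0.05,"spin":0},
], jaw=-1)

```text
time: 14.25
tool_pos: [481.8, 49.2, 66.4]
tool_rot: [-1.568, 0.054, -0.073]
contact_force: [0.8, -0.1, 0.3]
grip_width: 0.004
```

Emit:
drive_tool([
  {"dx":0,"dy":0,"dz":-0.04,"spin":0},
], jaw=-1)

```text
time: 14.35
tool_pos: [481.8, 49.2, 66.0]
tool_rot: [-1.568, 0.054, -0.073]
contact_force: [-0.4, 0.1, -0.5]
grip_width: 0.005
```

Emit:
drive_tool([
  {"dx":0,"dy":0,"dz":-0.03,"spin":0},
], jaw=-1)

```text
time: 14.45
tool_pos: [481.8, 49.2, 65.6]
tool_rot: [-1.568, 0.054, -0.073]
contact_force: [-0.2, -0.3, 0.3]
grip_width: 0.003
```

Emit:
drive_tool([
  {"dx":0,"dy":0,"dz":-0.03,"spin":0},
], jaw=-1)

```text
time: 14.55
tool_pos: [481.7, 49.2, 65.4]
tool_rot: [-1.568, 0.054, -0.073]
contact_force: [-3.0, 0.1, 8.8]
grip_width: 0.005
```

Emit:
drive_tool([
  {"dx":0,"dy":0,"dz":-0.03,"spin":0},
], jaw=-1)

```text
time: 14.65
tool_pos: [481.8, 49.2, 65.3]
tool_rot: [-1.568, 0.054, -0.073]
contact_force: [-2.4, -0.6, 12.0]
grip_width: 0.008
```

Emit:
drive_tool([
  {"dx":0,"dy":0,"dz":-0.02,"spin":0},
], jaw=-1)

```text
time: 14.75
tool_pos: [481.7, 49.2, 65.4]
tool_rot: [-1.568, 0.054, -0.073]
contact_force: [-1.7, 0.5, 7.9]
grip_width: 0.009
```

Emit:
drive_tool([
  {"dx":0,"dy":0,"dz":-0.01,"spin":0},
], jaw=-1)

```text
time: 14.85
tool_pos: [481.7, 49.2, 65.5]
tool_rot: [-1.568, 0.054, -0.074]
contact_force: [-2.0, -0.6, 2.8]
grip_width: 0.005
```

Emit:
drive_tool([
  {"dx":0,"dy":0,"dz":-0.03,"spin":0},
  {"dx":0,"dy":0,"dz":-0.02,"spin":0},
  {"dx":0,"dy":0,"dz":-0.02,"spin":0},
  {"dx":0,"dy":0,"dz":-0.02,"spin":0},
], jaw=-1)

```text
time: 15.25
tool_pos: [481.7, 49.2, 65.4]
tool_rot: [-1.568, 0.053, -0.074]
contact_force: [-2.2, 0.5, 6.4]
grip_width: 0.007
```

Emit:
drive_tool([
  {"dx":0,"dy":0,"dz":0.3,"spin":0},
  {"dx":0,"dy":0,"dz":1,"spin":0},
  {"dx":0,"dy":0,"dz":4,"spin":0},
  {"dx":0,"dy":0,"dz":4,"spin":0},
  {"dx":-1,"dy":4,"dz":3,"spin":0},
  {"dx":-1,"dy":4,"dz":2,"spin":0},
  {"dx":-1,"dy":4,"dz":0,"spin":0},
  {"dx":-1,"dy":4,"dz":0,"spin":0},
  {"dx":-1,"dy":4,"dz":0,"spin":0},
  {"dx":0,"dy":4,"dz":0,"spin":0},
  {"dx":0,"dy":0,"dz":0,"spin":0},
], jaw=-1)

```text
time: 16.35
tool_pos: [429.1, 296.0, 221.4]
tool_rot: [-1.563, 0.052, -0.083]
contact_force: [0.5, -0.7, -0.2]
grip_width: 0.0
```

```bash
python3 - <<'E'
from h import *
a=snap('scene','scene5');b=snap('top','top5');crop(a,160,100,350,245,4,'c_scene5')
b0=pickle.load(open('top0.pkl','rb'));b4=pickle.load(open('top4.pkl','rb'))
def pc(q,p,r):
    u0,v0,u1,v1=r; f=lambda s:cv2.cvtColor(s['pixels'][v0:v1,u0:u1],cv2.COLOR_BGR2GRAY).astype(np.float32)
    return np.round(cv2.phaseCorrelate(f(p),f(q))[0],3)
print('tt',pc(b,b0,(250,130,320,195)),'wedge vs before press',pc(b,b4,(215,185,270,220)),'dish',pc(b,b0,(265,210,320,250)),'spacer/bottle',pc(b,b0,(178,128,235,170)))
cv2.imwrite('pics/c_top5.png',cv2.resize(b['pixels'][130:250,165:320],None,fx=5,fy=5,interpolation=cv2.INTER_CUBIC))
C=cloud(b);C0=cloud(b0);m=C[190:200,246:258,2];m0=C0[190:200,246:258,2];print('corner z',np.nanmean(m),np.nanmean(m0),np.nanmean(C[146:156,295:305,2]),np.nanmean(C0[146:156,295:305,2]))
E
python3 st.py
```

```text
tt [-0.042 -0.009] wedge vs before press [-0.009  0.009] dish [ 0.087 -0.046] spacer/bottle [0.033 0.494]
corner z 66.03038814477172 65.2312383850674 65.84471980195977 66.25417956292124
[429.  292.7 221. ] ang -0.087 [-0.2 -0.7  0.2]
```

View pics/c_top5.png

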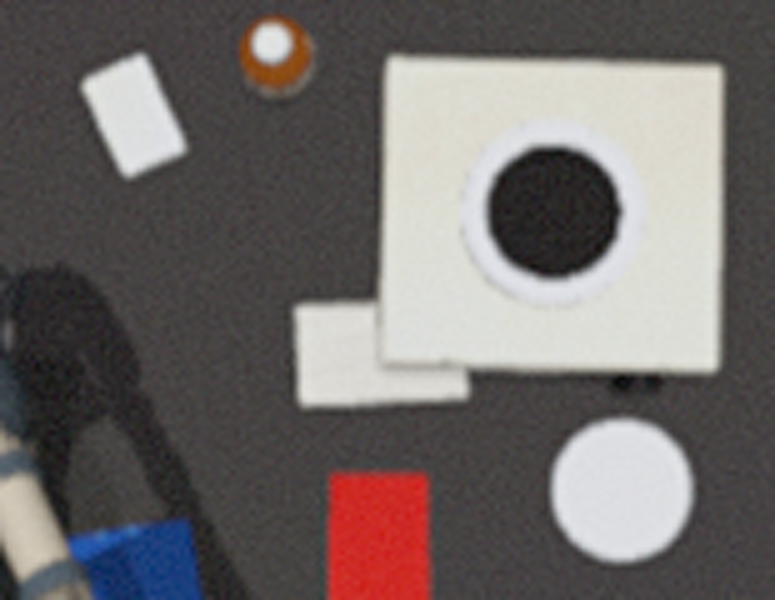

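View pics/c_scene5.png

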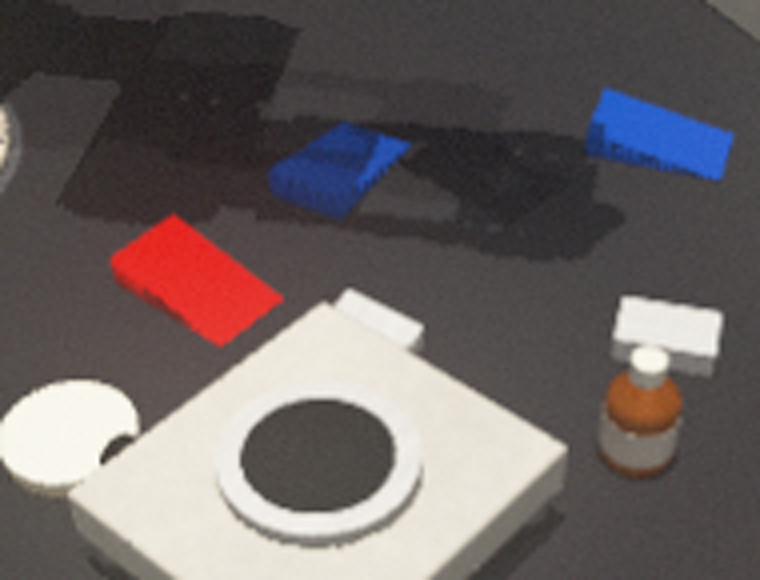

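The wedge is in place, with its heel at crop (293,305) and (300,407). The turntable and the bystanders in view sit at their original pixels: spacer at (82,83) and (130,178), dish at (621,490). Handing in.

```bash
python3 -c "
from workcell import bot
print(bot.finish_job())"
```

```text
the job is handed in; nothing more can be done
None
```

The wedge is in place under the near left foot, the corner now holds firm, and I handed the job in at about 16.5 s.

- **First press:** the corner sank from about 65.5 to 56 mm at roughly 3 N, then met the bench, so the gap was about 9.5 mm. The last step before I released it read 14 N.
- **Pushing the wedge:** I slid it along the bench with two fingertips on its heel, at about 2 N. It met the foot at tool y ≈ 137, and I stopped when the force reached 5.3 N, about 1.5 mm further on.
- **Second press:** under 6 to 12 N the corner stayed at 65.3–65.5 mm, the height at which the fingers first touched it.

**Last checks:** in the top camera the turntable had moved less than 0.05 px and the wedge did not move under the press. The depth readings at the near left and far right corners were both about 66 mm, so it is level. The gap worked out from the wedge's position (10.1 mm) agrees with the pressed gap to within camera accuracy.

**Disagreement:** an automatic shift check over the spacer and bottle reported 0.5 px. Their corners sit at the same pixels as before in the enlarged view, so I took it as noise. The dish looked unmoved; I did not check the beaker, marker or dish stack again after the start, but the arm never went near them.

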